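# Nip up a nut in the cam edge clamp with a flat driver

## Robot

A 6-joint arm with a two-finger parallel gripper is mounted at the origin on a cart in front of the work surface, level with it; the furniture and walls round the work are solid. World frame = base frame: x ahead of the robot, y to its left, z up, the work surface at z = 0. Lengths are in m, angles in degrees, forces in N, time in s.
With the tool pointing down it reaches from about 0.375 to 0.975 m from the base axis. Payload 3.8 kg.
Tool frame: the origin (TCP) lies between the finger pads; the fingertips stand 8 mm ahead of it and the grasp point (between the pads) lies 11 mm behind it (r.tip_extent is the distance from the TCP to the fingertips, in m); z points along the fingers, y is the line along which they close (so a half turn about z gives the same grasp; the last joint's range is limited). The gripper opens to 85 mm and grips with 20 to 120 N. Pads are 22 mm wide; open, the fingers measure 114 mm over their backs; the gripper's body (76 mm by 85 mm) begins 54 mm behind the grasp point. The pads swing forward as they close: fully open they stand 13 mm farther back than shut.
Start: joints at [66.526, 15.12, 91.902, -0, 72.978, -2.114], TCP at [0.246, 0.629, 0.239] pointing down, gripper open.
Joint ranges: [-150.88, 150.88], [-54.13, 125.18], [17.81, 147.31], [-75.09, 255.09], [0, 152.58], [-146.25, 146.25]. Speed limits (degrees/s): [147.25, 147.25, 180, 180, 180, 180].

## Interface

Orientations are given as [roll, pitch, yaw] about the fixed x, y, z axes, in that order (R = Rz(yaw) Ry(pitch) Rx(roll)).
In Python, from station import telemetry, snapshot, calibration, job_done, r gives the robot as it stands.
- The arm moves only by the tool move_arm, never from a script. Its argument "moves" is a list of rows, each a list of 7 numbers: the opening, from 0 (shut) to 1 (fully open), then the shift along the tool's x, y, z in mm, then the turn, a rotation vector about the tool's x, y, z in rad. In form: [[grip, dx, dy, dz, ax, ay, az], ...]. A call has 1 to 12 rows; each row is the pose to reach, as a shift and turn from the pose commanded when the call began, along the tool's axes at that moment; what a row does not reach only later rows make up. A row lasts 1/12 s, in which the tool goes at most 41.7 mm and 7.16 degrees, less where a joint would pass 70% of its speed; a pose out of reach is approached as far as the arm can. A call with a gripper value outside its range is refused whole. The fingers move at their own pace and stop on an object; the grip force is fixed at half the most. Time passes only in rows, so rows that repeat a pose let the fingers close. It gives the time, the measured TCP pose, the force, the opening and the grip force at its end, in the units of the state.
- telemetry.observe(): the state, without advancing time (a new reading comes with each control period).
- snapshot(name): name is "side" or "top"; returns the picture (400x640x3 uint8, red, green, blue); there is no depth.
- calibration(name): a dict with "fx", "fy", "cx", "cy" (pixels), "world_to_cam" (4x4, takes a point from world to camera coordinates). Camera axes: x right, y down, z forward; pixel columns grow to the right and rows downward; lengths in m; the calibration is good to about 2 mm. A picture is of the moment at which its call begins. calibration takes no time and is no camera call.
- job_done(): hands the job in; it is judged then, once.
The state is a dict: "clock": time; "joint_pos": joint angles; "joint_velocities": joint speeds; "joint_efforts": joint torques, N m; "ee_pos": TCP position; "tcp_rot": TCP orientation; "force": force on the tool from outside, world axes, zero at the start; "ft_torque": the same for the moment, N m; "finger_gap": opening from 0.0 (shut) to 1.0 (fully open); "grasp_force": force on a finger pad.
Only numpy, scipy, OpenCV 4.12 (cv2) and the standard library are available. Lean on these libraries where they do the work, as an engineer would, in place of code of your own. Each camera call takes 0.05 s, during which the arm holds its last target. There are 200 camera calls.

## Task

Take the orange-handled flat driver from its stand, seat its blade in the slotted cam screw of the aluminium edge clamp, and turn the screw clockwise, keeping the blade down in the slot, until you feel the loose nut snugly gripped against the dark stop block; do not force it. Then put the driver back upright in its stand and leave the nut gripped and the other things on the table alone.

Things in the scene. Friction and masses are not known exactly. Their poses are not given: they have to be found in the camera images.
- driver: Loose flat driver, 112 mm, 0.12 kg, upright in its stand, blade down. Origin at the blade tip, z up its axis. Blade 17 mm wide (its x), 3.8 thick (y), 14 high; 10 mm round shank to 45 mm above the tip; 29 mm flange at 45-50; square orange handle 26 x 26 mm, faces square to x and y, at 50-106; black cap to 112. Grasp the flats about 82 mm above the tip. A half turn makes no difference.
- blade_tip (a point): Centre of the driver's blade tip (the driver's origin), same axes as the driver.
- driver_stand: Fixed dark wooden stand, 64 x 64 mm, 60 mm high, origin at the centre of its underside. A 21 x 21 mm square hole with chamfered mouth goes right down through its middle; the driver's flange rests on the top, so that the blade tip hangs 15 mm above the table at any yaw.
- edge_clamp: Fixed aluminium clamp base, 110 (x) x 90 x 16 mm, on the thin grey mat; origin under it at z = 3.4 mm; it spans x -47 to +63 mm. The cam screw stands at x = -15, y = 0. The nut lies on the +x side of the cam, between dark 10 mm high cheeks. Beyond it a fixed dark stop block 20 mm high; its face is somewhere at x = 29.3 to 31.2 mm, not measured: feel when the nut is gripped.
- slot (a point): Centre of the floor of the slot in the steel screw head, 31.5 mm above the clamp underside, on the screw's axis; x along the slot, z up; turns with the screw. Head 22 mm across, its top 5 mm above this point. The slot runs right across the head, 5.4 mm wide, 5 mm deep, with 1.2 mm chamfers at its mouth; the blade has up to about 0.1 rad of play in it either way.
- cam_screw (a joint): Cam screw's angle, rad, growing clockwise seen from above, -0.6 to 1.5; at 0 the slot lies along the clamp's x. Starts at -0.45 to -0.3, free of the nut. It does not rise or sink. Its 12 mm radius brass cam reaches 12 + 4 sin(angle) mm from the axis toward the stop. Turning takes about 0.08 N m while free, and about 0.06 to 0.11 more when the nut is snug (15 to 30 N). Friction holds it where left.
- work_nut: Loose grey hex nut, 32 mm across the flats (its x), 37 mm across the corners, 16 mm high, lying flat on the clamp base with a flat facing the cam and one facing the stop; origin at the centre of its underside. At the start it has up to a few mm of free play.
- tape_measure: Yellow tape measure, 33 x 79 x 62 mm, bystander; origin at the centre of its underside, as with all bystanders.
- tape_roll: Roll of black tape, 58 mm across, 19 mm high, bystander.
- marker: White and black marker pen, 135 mm long, bystander.
- wedge_a: Wooden wedge, 38 x 115 x 26 mm, bystander.

How it is judged:
By the outcome, as a careful person would: the job done as asked, in the order asked, and still so for the second after the job is handed in, with the robot touching nothing.
It also fails if it takes over 64 s, if anything falls off the work surface, if the arm or the gripper's body presses on something with over 40 N, if the wrist force passes 120 N, or if a joint passes its speed limit or range.

## Working session

There is one attempt and no reset: what is moved stays moved. The work goes in short steps, Python scripts to look and compute and a tool call to move; the robot and the scene stay as the last step left them, time stands still between calls to the robot, and variables do not carry over. Pictures are saved under pics/ and viewed, at most 10 in all, crops included, and the job is handed in when it is done.

Besides the shell and the picture viewer there is one more tool, called after "Request:" by a JSON object that holds its "op" and its "data", one argument or row to a line. move_arm: Moves the arm, as the interface text tells. Its arguments: {"type":"object","properties":{"moves":{"type":"array"}},"required":["moves"]}

```bash
mkdir -p pics; python3 - <<'E'
from station import telemetry, snapshot, calibration, r
import cv2
for n in("top","side"):
    im=snapshot(n); cv2.imwrite(f"pics/{n}0.png",im[:,:,::-1]); c=calibration(n); print(n,c)
s=telemetry.observe(); print(s)
E
```

```text
top {'fx': 474.6993759465311, 'fy': 474.6993759465311, 'cx': 319.1001062133524, 'cy': 199.21757311475162, 'world_to_cam': array([[ 0.02510755, -0.99968016, -0.00303115, -0.13230782],
       [-0.97759804, -0.02391888, -0.2091171 ,  0.58153753],
       [ 0.20897772,  0.00821366, -0.97788591,  1.01556543],
       [ 0.        ,  0.        ,  0.        ,  1.        ]])}
side {'fx': 389.55696706501305, 'fy': 389.55696706501305, 'cx': 325.77001653640207, 'cy': 196.8550154948549, 'world_to_cam': array([[-0.99999129,  0.00282617,  0.00307223,  0.57941301],
       [-0.00173082,  0.38901652, -0.92122915,  0.08987881],
       [-0.00379869, -0.92122644, -0.38900824,  1.00721405],
       [ 0.        ,  0.        ,  0.        ,  1.        ]])}
{'clock': 0.1, 'joint_pos': array([ 6.65257243e+01,  1.51653028e+01,  9.19757106e+01,  2.27383950e-03,
        7.29801088e+01, -2.11498092e+00]), 'joint_velocities': array([-0.07188345, -0.07922748, -0.07587377, -0.0769639 ,  0.06342085,
       -0.04248602]), 'joint_efforts': array([ 3.69560594e-04, -5.16706789e+01, -3.68591952e+01, -7.92449873e-05,
        6.28178066e-03, -2.32747645e-06]), 'ee_pos': array([0.24557312, 0.62801587, 0.23805962]), 'tcp_rot': array([-1.79879040e+02, -6.64137234e-03,  1.58640030e+02]), 'force': array([-0.07023061, -0.81134538,  0.26313856]), 'ft_torque': array([0.00782712, 0.03324953, 0.04147958]), 'grasp_force': 0.0, 'finger_gap': 0.9979844207004274}
```

View pics/top0.png

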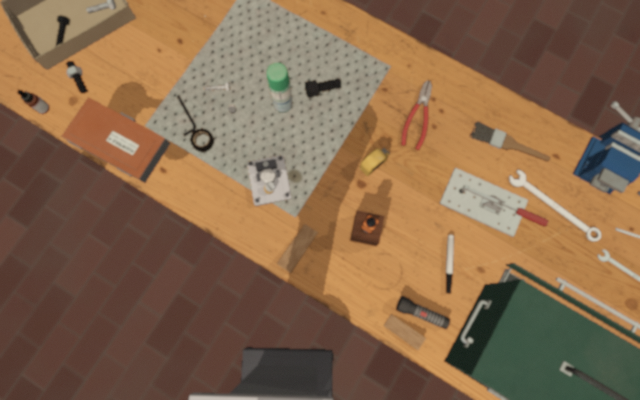

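View pics/side0.png

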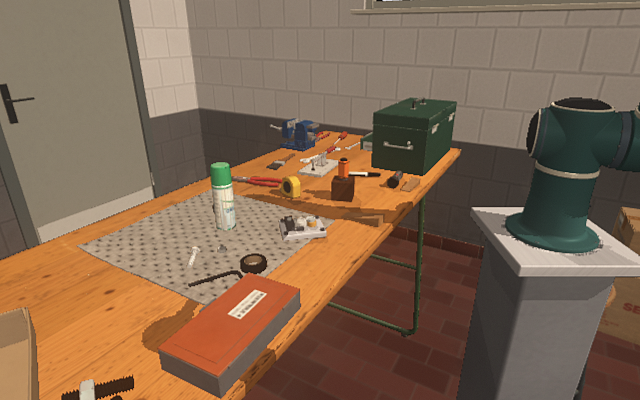

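The top view shows the clamp at about (268,180) and the stand with the driver at (367,227). In the side view they're at (303,227) and (343,175). I'll enlarge both.

```bash
python3 - <<'E'
import cv2,numpy as np
t=cv2.imread("pics/top0.png");s=cv2.imread("pics/side0.png")
R=lambda im,x,y,w,h,k:cv2.resize(im[y:y+h,x:x+w],(w*k,h*k),interpolation=cv2.INTER_CUBIC)
a=np.hstack([R(t,240,150,66,50,6),R(t,340,200,66,50,6)])
b=np.hstack([R(s,270,205,66,50,6),R(s,310,150,66,50,6)])
cv2.imwrite("pics/crop0.png",np.vstack([a,b])[:600,:800])
E
```

```text
(no output)
```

View pics/crop0.png

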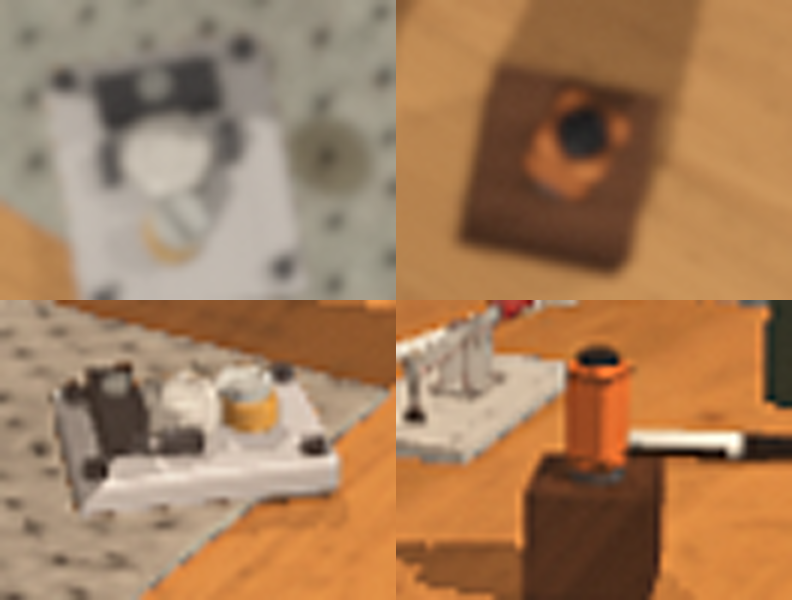

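The top crop shows the clamp with +x up the image, its bolts at crop (63,80) and (242,48), the screw head at about (178,220), and the slot running down to the right. The driver cap is at crop (582,133), with the handle rotated relative to the stand.

```bash
cat > h.py <<'E'
import numpy as np, cv2
from station import telemetry, snapshot, calibration, r
C={n:calibration(n) for n in("top","side")}
def ray(n,u,v):
    c=C[n];W=np.array(c["world_to_cam"]);R=W[:3,:3];o=-R.T@W[:3,3]
    return o,R.T@np.array([(u-c["cx"])/c["fx"],(v-c["cy"])/c["fy"],1.])
def onz(n,u,v,z):
    o,d=ray(n,u,v);return o+d*(z-o[2])/d[2]
def tri(a,b):
    A=np.zeros((3,3));y=np.zeros(3)
    for n,p in(("top",a),("side",b)):
        o,d=ray(n,*p);d=d/np.linalg.norm(d);P=np.eye(3)-np.outer(d,d);A+=P;y+=P@o
    return np.linalg.solve(A,y)
def proj(n,p):
    c=C[n];q=np.array(c["world_to_cam"])@np.append(p,1);return np.array([c["fx"]*q[0]/q[2]+c["cx"],c["fy"]*q[1]/q[2]+c["cy"]])
def orange(im,x,y,w,h,k=6):
    c=cv2.resize(im[y:y+h,x:x+w],None,fx=k,fy=k,interpolation=cv2.INTER_CUBIC)
    H=cv2.cvtColor(c,cv2.COLOR_RGB2HSV)
    return H
E
python3 - <<'E'
from h import *
np.set_printoptions(precision=4,suppress=True)
top=lambda x,y:(240+(x+.5)/6-.5,150+(y+.5)/6-.5)
t2=lambda x,y:(340+(x-396+.5)/6-.5,200+(y+.5)/6-.5)
s2=lambda x,y:(310+(x-396+.5)/6-.5,150+(y-300+.5)/6-.5)
s1=lambda x,y:(270+(x+.5)/6-.5,205+(y-300+.5)/6-.5)
B=[onz("top",*top(*p),.0215) for p in((63,80),(242,48),(283,267))];print("bolts",B)
d=B[0]-B[1];print("yaw from y",np.degrees(np.arctan2(-d[0],d[1])));d=B[1]-B[2];print("yaw from x",np.degrees(np.arctan2(d[1],d[0])), np.linalg.norm(d[:2]))
print("screw head top",onz("top",*top(180,216),.0399), tri(top(180,216),s1(249,384)))
a,b=[onz("top",*top(*p),.0399) for p in((162,193),(196,236))];print("slot",np.degrees(np.arctan2(*(a-b)[[1,0]])))
print("stand corners",[onz("top",*t2(*p),.06)[:2] for p in((498,65),(662,98),(620,272),(462,240))])
print("cap",onz("top",*t2(582,133),.127),tri(t2(582,133),s2(600,357)))
im=cv2.imread("pics/top0.png")[:,:,::-1].copy()
H=orange(im,340,200,66,50);m=cv2.inRange(H,(3,140,110),(16,255,255))
x=[c for c in cv2.findContours(m,0,2)[0] if cv2.contourArea(c)>300];print([(cv2.minAreaRect(c),cv2.contourArea(c)) for c in x])
E
```

```text
bolts [array([0.678 , 0.0499, 0.0215]), array([ 0.693 , -0.0209,  0.0215]), array([ 0.6037, -0.0409,  0.0215])]
yaw from y 11.971288198043604
yaw from x 12.578817559753782 0.09151747309151607
screw head top [ 0.6189 -0.0015  0.0399] [ 0.6183 -0.001   0.0363]
slot 39.749741668768166
stand corners [array([ 0.5611, -0.2032]), array([ 0.55  , -0.2648]), array([ 0.4841, -0.249 ]), array([ 0.4946, -0.1903])]
cap [ 0.5248 -0.228   0.127 ] [ 0.5256 -0.2284  0.123 ]
[(((197.5, 149.5), (299.0, 395.0), 90.0), 117800.5)]
```

```bash
cat >> h.py <<'E'
from scipy.spatial.transform import Rotation as Ro
def delta(p,yaw,s=None):
    s=s or telemetry.observe();R=Ro.from_euler("xyz",s["tcp_rot"],degrees=True)
    T=Ro.from_euler("xyz",[180,0,yaw],degrees=True)
    return np.round(R.inv().apply(np.array(p)-s["ee_pos"])*1000,1),np.round((R.inv()*T).as_rotvec(),3)
E
python3 - <<'E'
from h import *
print(delta([.45,.25,.25],148.6)); print(delta([.524,-.2275,.19],148.6))
E
```

```text
(array([-328.1, -277.6,  -11.4]), array([-0.002,  0.   ,  0.175]))
(array([-570.9, -695.2,   49.5]), array([-0.002,  0.   ,  0.175]))
```

Request:
{"op": "move_arm", "data": {
  "moves": [
    [1,-328,-278,-11,0,0,0.175],
    [1,-328,-278,-11,0,0,0.175],
    [1,-328,-278,-11,0,0,0.175],
    [1,-328,-278,-11,0,0,0.175],
    [1,-328,-278,-11,0,0,0.175],
    [1,-328,-278,-11,0,0,0.175],
    [1,-328,-278,-11,0,0,0.175],
    [1,-328,-278,-11,0,0,0.175],
    [1,-328,-278,-11,0,0,0.175],
    [1,-328,-278,-11,0,0,0.175],
    [1,-571,-695,49,0,0,0.175],
    [1,-571,-695,49,0,0,0.175]
  ]
}}

```text
clock: 1.1
ee_pos: [0.4578, 0.1786, 0.24]
tcp_rot: [180.0, 0.0, 148.6]
force: [1.0, -0.4, -0.5]
finger_gap: 1.0
grasp_force: 0.0
```

```bash
python3 - <<'E'
from h import *
s=telemetry.observe();print(s["clock"],s["ee_pos"],s["tcp_rot"],s["joint_velocities"])
print(delta([.524,-.2275,.19],148.6))
E
```

```text
1.1 [0.45784312 0.1785722  0.24003124] [1.79968973e+02 3.52962944e-02 1.48610999e+02] [-56.36665092 -11.8464496   18.27405226  -0.09370828  -5.73792622
 -55.83711778]
(array([-267.9, -312.2,   50. ]), array([0.001, 0.001, 0.   ]))
```

Request:
{"op": "move_arm", "data": {
  "moves": [
    [1,-260,-303,48,0,0,0],
    [1,-260,-303,48,0,0,0],
    [1,-260,-303,48,0,0,0],
    [1,-260,-303,48,0,0,0],
    [1,-260,-303,48,0,0,0],
    [1,-260,-303,48,0,0,0],
    [1,-260,-303,48,0,0,0],
    [1,-260,-303,48,0,0,0],
    [1,-260,-303,48,0,0,0],
    [1,-260,-303,48,0,0,0],
    [1,-260,-303,48,0,0,0],
    [1,-260,-303,48,0,0,0]
  ]
}}

```text
clock: 2.1
ee_pos: [0.5207, -0.2148, 0.191]
tcp_rot: [-180.0, -0.1, 148.4]
force: [0.3, 0.1, -0.4]
finger_gap: 1.0
grasp_force: 0.0
```

```bash
python3 - <<'E'
from h import *
s=telemetry.observe();print(s["clock"],s["ee_pos"],s["tcp_rot"],s["joint_pos"])
print(delta([.524,-.2275,.086],148.6))
t=snapshot("top")[:,:,::-1];q=snapshot("side")[:,:,::-1]
R=lambda im,x,y,w,h,k:cv2.resize(im[y:y+h,x:x+w],(w*k,h*k),interpolation=cv2.INTER_CUBIC)
cv2.imwrite("pics/a.png",np.hstack([R(t,330,185,80,80,5),R(q,300,130,80,80,5)]))
print(proj("side",s["ee_pos"]))
E
```

```text
2.1 [ 0.52070097 -0.21484861  0.19095881] [-1.79999924e+02 -1.16708325e-01  1.48437315e+02] [-2.49633768e+01  5.21002713e+00  1.08729366e+02  1.45798743e-02
  6.61765516e+01 -8.34065946e+01]
(array([ -9.6,  -9.1, 104.9]), array([ 0.   , -0.002, -0.003]))
[346.02508575 138.01166579]
```

View pics/a.png

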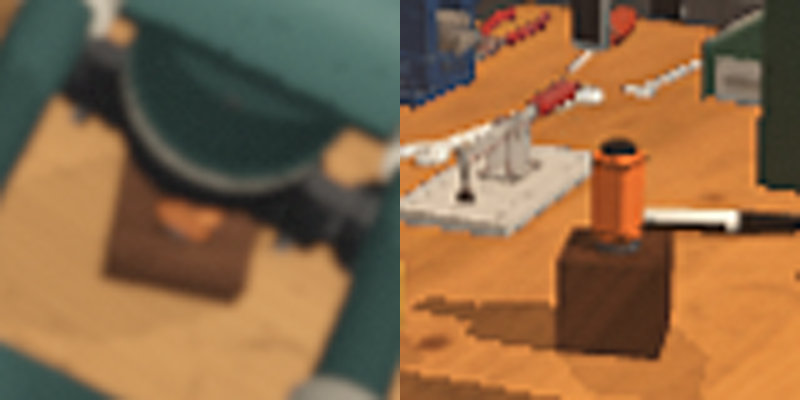

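The gripper is above and a bit left of the driver. In the side crop the handle spans columns 590–645, with an edge near 628. I'll check the yaw from the column profile.

```bash
python3 - <<'E'
from h import *
im=cv2.imread("pics/side0.png"); print(im[167:172,334:352].mean(0).astype(int).tolist())
o,_=ray("side",0,0);print(o)
for th in (20,30,40,50,60,70):
  p=[proj("side",np.array([.525,-.228,.09])+18.38e-3*np.array([np.cos(a),np.sin(a),0]))[0] for a in np.radians(th+45+90*np.arange(4))];print(th,np.round(sorted(p),1))
E
```

```text
[[70, 130, 202], [60, 125, 200], [60, 128, 208], [65, 137, 217], [40, 87, 166], [30, 66, 146], [32, 71, 151], [33, 72, 153], [32, 71, 152], [32, 69, 147], [39, 89, 191], [45, 107, 226], [47, 111, 230], [43, 106, 227], [51, 115, 221], [69, 135, 215], [71, 139, 215], [69, 137, 216]]
[0.58338963 0.89127036 0.47283346]
20 [338.  341.3 345.9 349.3]
30 [337.7 342.3 344.9 349.6]
40 [337.6 343.3 343.9 349.7]
50 [337.6 342.8 344.4 349.6]
60 [337.8 341.8 345.5 349.4]
70 [338.2 340.8 346.5 349. ]
```

Request:
{"op": "move_arm", "data": {
  "moves": [
    [1,-10.5,-8,0,0,0,0.095],
    [1,-10.5,-8,20,0,0,0.095],
    [1,-10.5,-8,40,0,0,0.095],
    [1,-10.5,-8,40,0,0,0.095],
    [1,-10.5,-8,40,0,0,0.095]
  ]
}}

```text
clock: 2.62
ee_pos: [0.525, -0.2239, 0.1509]
tcp_rot: [-180.0, -0.2, 143.3]
force: [1.1, -0.7, 0.2]
finger_gap: 1.003
grasp_force: 0.0
```

```bash
python3 - <<'E'
from h import *
s=telemetry.observe();print(s["clock"],s["ee_pos"],s["tcp_rot"])
print(delta([.5255,-.2275,.086],143))
E
```

```text
2.6167 [ 0.52502509 -0.22393021  0.15090943] [-179.97390529   -0.19408312  143.2749374 ]
(array([-2.7, -2.5, 64.9]), array([-0.   , -0.003,  0.005]))
```

Request:
{"op": "move_arm", "data": {
  "moves": [
    [1,-2.5,-2.5,20,0,0,0],
    [1,-2.5,-2.5,45,0,0,0],
    [1,-2.5,-2.5,65,0,0,0],
    [1,-2.5,-2.5,65,0,0,0],
    [1,-2.5,-2.5,65,0,0,0]
  ]
}}

```text
clock: 3.03
ee_pos: [0.5264, -0.2286, 0.0873]
tcp_rot: [-180.0, -0.1, 143.2]
force: [0.4, -0.1, 1.3]
finger_gap: 0.999
grasp_force: 0.0
```

```bash
python3 - <<'E'
from h import *
s=telemetry.observe();print(s["clock"],s["ee_pos"],s["tcp_rot"],s["force"])
print(delta([.5255,-.2275,.086],143))
E
```

```text
3.0333 [ 0.52640473 -0.22860303  0.08726444] [-1.79990026e+02 -7.10408499e-02  1.43222219e+02] [ 0.38253572 -0.13985182  1.31982189]
(array([1.4, 0.3, 1.3]), array([-0.   , -0.001,  0.004]))
```

Now I'll close.

Request:
{"op": "move_arm", "data": {
  "moves": [
    [0.6,1,0,1,0,0,0],
    [0.5,1,0,1,0,0,0],
    [0.4,1,0,1,0,0,0],
    [0.3,1,0,1,0,0,0],
    [0,1,0,1,0,0,0],
    [0,1,0,1,0,0,0],
    [0,1,0,1,0,0,0],
    [0,1,0,1,0,0,0],
    [0,1,0,1,0,0,0]
  ]
}}

```text
clock: 3.78
ee_pos: [0.5265, -0.2292, 0.0872]
tcp_rot: [180.0, 0.1, 143.2]
force: [0.2, 0.6, 5.9]
finger_gap: 0.306
grasp_force: 56.8
```

Request:
{"op": "move_arm", "data": {
  "moves": [
    [0,1,0,-10,0,0,0],
    [0,1,0,-30,0,0,0],
    [0,1,0,-60,0,0,0],
    [0,1,0,-95,0,0,0],
    [0,1,0,-95,0,0,0],
    [0,1,0,-95,0,0,0]
  ]
}}

```text
clock: 4.28
ee_pos: [0.5268, -0.2291, 0.1842]
tcp_rot: [179.9, 0.3, 143.2]
force: [0.8, 0.2, -2.3]
finger_gap: 0.297
grasp_force: 58.6
```

```bash
python3 - <<'E'
from h import *
s=telemetry.observe();print(s["clock"],s["ee_pos"],s["tcp_rot"],s["force"],s["ft_torque"],s["finger_gap"])
q=snapshot("side")[:,:,::-1]
x,y=proj("side",s["ee_pos"]-[0,0,.05]).astype(int);print(x,y)
R=lambda im,x,y,w,h,k:cv2.resize(im[y:y+h,x:x+w],(w*k,h*k),interpolation=cv2.INTER_CUBIC)
cv2.imwrite("pics/b.png",R(q,x-25,y-35,50,70,8))
for yw in(53,-37):
  p=[proj("side",s["ee_pos"]+np.array([0,0,-.071])+a*8.5e-3*np.array([np.cos(np.radians(yw)),np.sin(np.radians(yw)),0])) for a in(1,-1)];print(yw,p)
E
```

```text
4.2833 [ 0.52678668 -0.22905955  0.18422629] [179.93635479   0.33380388 143.16872921] [ 0.81142364  0.17061006 -2.26330768] [ 0.03238918 -0.01016329  0.01962901] 0.2966809706342608
343 155
53 [array([341.55238088, 162.83586176]), array([344.75361301, 161.4579772 ])]
-37 [array([340.84050099, 161.61886937]), array([345.50125959, 162.67180557])]
```

View pics/b.png

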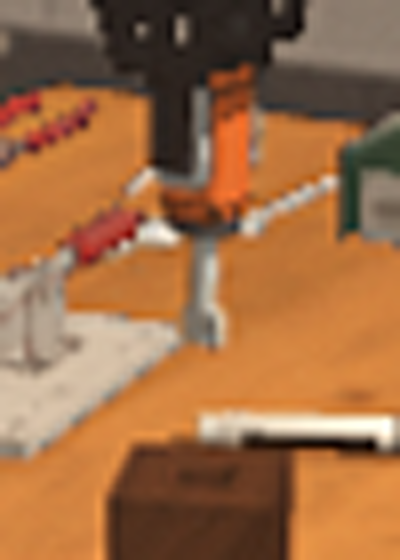

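The blade's wide face runs along tool x: its bottom edge goes from about (185,338) down to (212,350) in the crop, and the narrow end face is on the right. Next I'll carry it over to the clamp.

```bash
python3 - <<'E'
from h import *
print(delta([.6185,-.001,.165],216))
E
```

```text
(array([ 61.7, 237.9,  16.8]), array([-1.000e-03,  1.000e-03, -1.271e+00]))
```

Request:
{"op": "move_arm", "data": {
  "moves": [
    [0,61.5,238,0,0,0,-1.27],
    [0,61.5,238,0,0,0,-1.27],
    [0,61.5,238,0,0,0,-1.27],
    [0,61.5,238,0,0,0,-1.27],
    [0,61.5,238,0,0,0,-1.27],
    [0,61.5,238,17,0,0,-1.27],
    [0,61.5,238,17,0,0,-1.27],
    [0,61.5,238,17,0,0,-1.27],
    [0,61.5,238,17,0,0,-1.27],
    [0,61.5,238,17,0,0,-1.27],
    [0,61.5,238,17,0,0,-1.27],
    [0,61.5,238,17,0,0,-1.27]
  ]
}}

```text
clock: 5.33
ee_pos: [0.617, -0.0008, 0.1618]
tcp_rot: [179.9, -0.2, -144.2]
force: [0.5, 0.5, -2.1]
finger_gap: 0.302
grasp_force: 58.8
```

Request:
{"op": "move_arm", "data": {
  "moves": [
    [0,0,0,0,0,0,0],
    [0,0,0,0,0,0,0]
  ]
}}

```text
clock: 5.5
ee_pos: [0.6179, -0.001, 0.1632]
tcp_rot: [179.9, -0.1, -144.2]
force: [-0.3, -0.1, -1.6]
finger_gap: 0.3
grasp_force: 58.8
```

```bash
python3 - <<'E'
from h import *
s=telemetry.observe();print(s["clock"],s["ee_pos"],s["tcp_rot"],s["force"],s["joint_pos"])
t=snapshot("top")[:,:,::-1];q=snapshot("side")[:,:,::-1]
R=lambda im,x,y,w,h,k:cv2.resize(im[y:y+h,x:x+w],(w*k,h*k),interpolation=cv2.INTER_CUBIC)
cv2.imwrite("pics/c.png",np.hstack([R(t,240,150,60,75,6),R(q,275,180,60,75,6)]))
tip=s["ee_pos"]+[0,0,-.072];print(proj("side",tip),proj("top",tip))
print(delta([.6185,-.001,.165],216))
E
```

```text
5.5 [ 0.61791577 -0.00100087  0.16319018] [ 1.79948729e+02 -6.18670984e-02 -1.44201640e+02] [-0.32595337 -0.05693511 -1.62407999] [-2.40337835e+00  1.23398425e+01  1.03617045e+02  2.25626292e-03
  6.41234379e+01 -1.28202697e+02]
[310.4256371  198.62668376] [266.89992212 180.51714494]
(array([-0.1, -0.1, -1.3]), array([ 0.   , -0.   , -0.003]))
```

View pics/c.png

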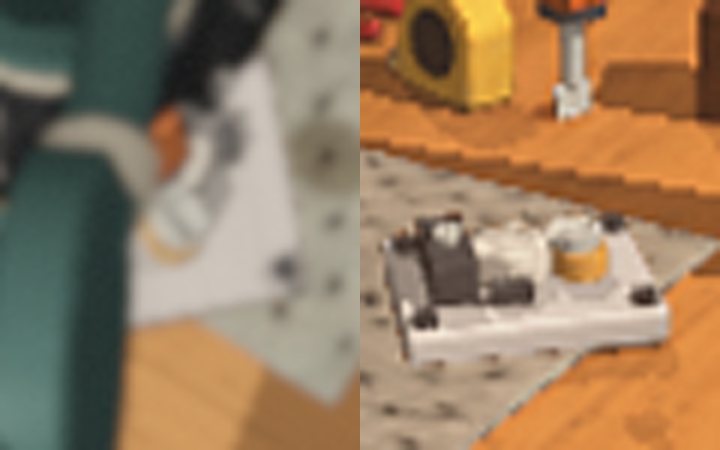

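The side view shows the blade tip at crop (572,112), as predicted, with the blade lying along the slot direction. The screw head is near (580,238), so I'll do one finer measurement of it.

```bash
python3 - <<'E'
from h import *
im=cv2.imread("pics/side0.png").astype(int)
c=np.array([.6185,-.001,.0399])
for dx in(-.011,0,.011):print(proj("side",c+[dx,0,0]),proj("side",c+[dx,0,-.005]))
for v in (217,218,219,220,221,222):print(v,[tuple(im[v,u]) for u in range(304,320)])
t=cv2.imread("pics/top0.png").astype(int)
print(proj("top",c),proj("top",c+[0,.011,0]),proj("top",c+[.011,0,0]))
for v in range(178,196):print(v,[int(t[v,u].sum()/3) for u in range(258,282)],[int(t[v,u,2]-t[v,u,0]) for u in range(260,280)])
E
```

```text
[314.77062276 217.18489213] [314.78615334 218.95340977]
[310.44294108 217.17826029] [310.46695592 218.94686541]
[306.11489416 217.17162789] [306.14739469 218.9403205 ]
217 [(np.int64(95), np.int64(119), np.int64(142)), (np.int64(106), np.int64(131), np.int64(155)), (np.int64(151), np.int64(172), np.int64(195)), (np.int64(194), np.int64(213), np.int64(226)), (np.int64(196), np.int64(215), np.int64(226)), (np.int64(189), np.int64(209), np.int64(219)), (np.int64(192), np.int64(211), np.int64(222)), (np.int64(179), np.int64(198), np.int64(209)), (np.int64(165), np.int64(183), np.int64(195)), (np.int64(137), np.int64(156), np.int64(172)), (np.int64(191), np.int64(204), np.int64(213)), (np.int64(99), np.int64(109), np.int64(120)), (np.int64(41), np.int64(47), np.int64(61)), (np.int64(52), np.int64(57), np.int64(71)), (np.int64(76), np.int64(82), np.int64(94)), (np.int64(106), np.int64(135), np.int64(167))]
218 [(np.int64(162), np.int64(185), np.int64(206)), (np.int64(137), np.int64(156), np.int64(176)), (np.int64(179), np.int64(199), np.int64(214)), (np.int64(191), np.int64(210), np.int64(
[... 6674 characters left out ...]
] [17, 16, 18, 20, 30, 48, 67, 74, 71, 65, 59, 51, 37, 25, 19, 18, 18, 17, 17, 17]
193 [177, 174, 172, 171, 170, 169, 166, 161, 157, 154, 152, 150, 151, 159, 169, 178, 184, 185, 185, 185, 185, 184, 184, 184] [17, 17, 17, 18, 21, 32, 45, 54, 59, 56, 46, 36, 26, 20, 18, 17, 17, 17, 17, 17]
194 [179, 176, 175, 173, 172, 171, 170, 168, 168, 167, 166, 166, 169, 175, 181, 184, 184, 185, 185, 186, 185, 184, 184, 184] [18, 17, 17, 17, 18, 21, 26, 31, 33, 32, 27, 23, 20, 18, 17, 17, 17, 18, 17, 17]
195 [178, 178, 178, 177, 176, 175, 175, 175, 178, 180, 180, 180, 181, 184, 184, 185, 185, 186, 186, 185, 185, 185, 184, 183] [17, 17, 17, 17, 16, 18, 18, 20, 20, 20, 20, 18, 18, 18, 17, 18, 17, 17, 18, 18]
```

Request:
{"op": "move_arm", "data": {
  "moves": [
    [0,-1,0,20,0,0,0],
    [0,-1,0,38,0,0,0],
    [0,-1,0,45,0,0,0],
    [0,-1,0,47,0,0,0],
    [0,-1,0,47,0,0,0],
    [0,-1,0,49,0,0,0],
    [0,-1,0,50,0,0,0],
    [0,-1,0,51,0,0,0],
    [0,-1,0,52,0,0,0],
    [0,-1,0,53,0,0,0]
  ]
}}

```text
clock: 6.43
ee_pos: [0.6196, -0.0003, 0.1115]
tcp_rot: [-180.0, 0.0, -144.1]
force: [-0.5, -0.5, -1.2]
finger_gap: 0.3
grasp_force: 58.8
```

Request:
{"op": "move_arm", "data": {
  "moves": [
    [0,0,0,1,0,0,0],
    [0,0,0,2,0,0,0],
    [0,0,0,2,0,0,0]
  ]
}}

```text
clock: 6.68
ee_pos: [0.6191, -0.0003, 0.1087]
tcp_rot: [180.0, -0.0, -144.1]
force: [0.0, 0.4, -1.9]
finger_gap: 0.298
grasp_force: 58.8
```

Request:
{"op": "move_arm", "data": {
  "moves": [
    [0,0,0,1,0,0,0],
    [0,0,0,1.5,0,0,0],
    [0,0,0,1.5,0,0,0]
  ]
}}

```text
clock: 6.93
ee_pos: [0.6192, -0.0003, 0.1073]
tcp_rot: [180.0, -0.0, -144.1]
force: [1.1, -0.2, -1.6]
finger_gap: 0.3
grasp_force: 58.8
```

Request:
{"op": "move_arm", "data": {
  "moves": [
    [0,0,0,0.7,0,0,0],
    [0,0,0,0.7,0,0,0],
    [0,0,0,0.7,0,0,0]
  ]
}}

```text
clock: 7.18
ee_pos: [0.6194, -0.0003, 0.1071]
tcp_rot: [-180.0, 0.0, -144.1]
force: [-0.9, -0.1, 0.2]
finger_gap: 0.301
grasp_force: 59.1
```

Request:
{"op": "move_arm", "data": {
  "moves": [
    [0,0,0,0.7,0,0,0],
    [0,0,0,0.7,0,0,0],
    [0,0,0,0.7,0,0,0]
  ]
}}

```text
clock: 7.43
ee_pos: [0.6196, -0.0002, 0.107]
tcp_rot: [-180.0, 0.0, -144.1]
force: [-3.2, 1.2, 6.1]
finger_gap: 0.299
grasp_force: 59.4
```

Request:
{"op": "move_arm", "data": {
  "moves": [
    [0,0,0,0.7,0,0,0],
    [0,0,0,0.7,0,0,0],
    [0,0,0,0.7,0,0,0]
  ]
}}

```text
clock: 7.68
ee_pos: [0.6198, -0.0002, 0.107]
tcp_rot: [-180.0, 0.0, -144.1]
force: [-2.9, 0.7, 9.7]
finger_gap: 0.303
grasp_force: 59.8
```

```bash
cat > t.py <<'E'
from station import telemetry
s=telemetry.observe();print(round(s["clock"],2),"F",s["force"].round(1),"T",s["ft_torque"].round(3),"yaw",s["tcp_rot"].round(2)[2],"p",s["ee_pos"].round(4),"q6",s["joint_pos"][5].round(1))
E
python3 t.py
```

```text
7.68 F [-2.9  0.7  9.7] T [0.023 0.753 0.023] yaw -144.06 p [ 6.198e-01 -2.000e-04  1.070e-01] q6 -128.3
```

Request:
{"op": "move_arm", "data": {
  "moves": [
    [0,0,0,0,0,0,0.04],
    [0,0,0,0,0,0,0.08],
    [0,0,0,0,0,0,0.12],
    [0,0,0,0,0,0,0.12]
  ]
}}

```text
clock: 8.02
ee_pos: [0.6201, -0.0001, 0.107]
tcp_rot: [-180.0, 0.1, -151.0]
force: [-2.6, 0.4, 7.5]
finger_gap: 0.301
grasp_force: 60.0
```

```bash
python3 t.py
```

```text
8.02 F [-2.6  0.4  7.5] T [0.178 0.441 0.049] yaw -151.04 p [ 6.201e-01 -1.000e-04  1.070e-01] q6 -121.3
```

Request:
{"op": "move_arm", "data": {
  "moves": [
    [0,0,0,0,0,0,0.04],
    [0,0,0,0,0,0,0.08],
    [0,0,0,0,0,0,0.12],
    [0,0,0,0,0,0,0.12]
  ]
}}

```text
clock: 8.35
ee_pos: [0.6201, 0.0001, 0.107]
tcp_rot: [-180.0, 0.1, -157.9]
force: [-2.9, 1.3, 7.8]
finger_gap: 0.304
grasp_force: 60.0
```

```bash
python3 t.py
```

```text
8.35 F [-2.9  1.3  7.8] T [0.287 0.616 0.072] yaw -157.91 p [6.201e-01 1.000e-04 1.070e-01] q6 -114.4
```

Request:
{"op": "move_arm", "data": {
  "moves": [
    [0,0,0,0,0,0,0.04],
    [0,0,0,0,0,0,0.08],
    [0,0,0,0,0,0,0.12],
    [0,0,0,0,0,0,0.12]
  ]
}}

```text
clock: 8.68
ee_pos: [0.6202, -0.0001, 0.107]
tcp_rot: [-180.0, 0.1, -164.8]
force: [-1.8, 0.0, 7.5]
finger_gap: 0.302
grasp_force: 60.0
```

```bash
python3 t.py
```

```text
8.68 F [-1.8  0.   7.5] T [0.086 0.521 0.021] yaw -164.78 p [ 6.202e-01 -1.000e-04  1.070e-01] q6 -107.5
```

Request:
{"op": "move_arm", "data": {
  "moves": [
    [0,0,0,0,0,0,0.04],
    [0,0,0,0,0,0,0.08],
    [0,0,0,0,0,0,0.08]
  ]
}}

```text
clock: 8.93
ee_pos: [0.6202, -0.0003, 0.107]
tcp_rot: [-180.0, 0.1, -169.4]
force: [-1.8, -0.4, 6.5]
finger_gap: 0.298
grasp_force: 60.0
```

```bash
python3 t.py
```

```text
8.93 F [-1.8 -0.4  6.5] T [0.029 0.463 0.051] yaw -169.36 p [ 6.202e-01 -3.000e-04  1.070e-01] q6 -103.0
```

Request:
{"op": "move_arm", "data": {
  "moves": [
    [0,0,0,0,0,0,0.03],
    [0,0,0,0,0,0,0.06],
    [0,0,0,0,0,0,0.06]
  ]
}}

```text
clock: 9.18
ee_pos: [0.6202, -0.0004, 0.107]
tcp_rot: [-180.0, 0.1, -172.8]
force: [-1.4, 0.2, 6.8]
finger_gap: 0.298
grasp_force: 60.1
```

```bash
python3 t.py
```

```text
9.18 F [-1.4  0.2  6.8] T [-0.082  0.446  0.052] yaw -172.77 p [ 6.202e-01 -4.000e-04  1.070e-01] q6 -99.6
```

Request:
{"op": "move_arm", "data": {
  "moves": [
    [0,0,0,0,0,0,0]
  ]
}}

```text
clock: 9.27
ee_pos: [0.6202, -0.0004, 0.107]
tcp_rot: [-180.0, 0.1, -172.7]
force: [-1.8, 0.9, 7.6]
finger_gap: 0.297
grasp_force: 60.1
```

```bash
python3 t.py
```

```text
9.27 F [-1.8  0.9  7.6] T [0.    0.445 0.03 ] yaw -172.7 p [ 6.202e-01 -4.000e-04  1.070e-01] q6 -99.6
```

Request:
{"op": "move_arm", "data": {
  "moves": [
    [0,0,0,0,0,0,0.03],
    [0,0,0,0,0,0,0.05],
    [0,0,0,0,0,0,0.05]
  ]
}}

```text
clock: 9.52
ee_pos: [0.6203, -0.0005, 0.107]
tcp_rot: [-180.0, 0.1, -175.6]
force: [-2.6, 1.1, 6.2]
finger_gap: 0.298
grasp_force: 60.3
```

```bash
python3 t.py
```

```text
9.52 F [-2.6  1.1  6.2] T [-0.16   0.5    0.101] yaw -175.61 p [ 6.203e-01 -5.000e-04  1.070e-01] q6 -96.7
```

Request:
{"op": "move_arm", "data": {
  "moves": [
    [0,0,0,0,0,0,0.03]
  ]
}}

```text
clock: 9.6
ee_pos: [0.6203, -0.0006, 0.107]
tcp_rot: [-180.0, 0.1, -177.3]
force: [-2.3, -0.6, 6.8]
finger_gap: 0.297
grasp_force: 60.7
```

```bash
python3 t.py
```

```text
9.6 F [-2.3 -0.6  6.8] T [-0.174  0.405  0.141] yaw -177.29 p [ 6.203e-01 -6.000e-04  1.070e-01] q6 -95.0
```

Request:
{"op": "move_arm", "data": {
  "moves": [
    [0,0,0,0,0,0,0]
  ]
}}

```text
clock: 9.68
ee_pos: [0.6202, -0.0006, 0.107]
tcp_rot: [-180.0, 0.1, -177.3]
force: [-2.1, -0.8, 7.1]
finger_gap: 0.297
grasp_force: 60.2
```

```bash
python3 t.py
```

```text
9.68 F [-2.1 -0.8  7.1] T [-0.137  0.47   0.101] yaw -177.34 p [ 6.202e-01 -6.000e-04  1.070e-01] q6 -95.0
```

Request:
{"op": "move_arm", "data": {
  "moves": [
    [0,0,0,0,0,0,0.03]
  ]
}}

```text
clock: 9.77
ee_pos: [0.6203, -0.0006, 0.107]
tcp_rot: [-180.0, 0.1, -179.0]
force: [-2.0, -1.3, 7.5]
finger_gap: 0.301
grasp_force: 60.7
```

```bash
python3 t.py
```

```text
9.77 F [-2.  -1.3  7.5] T [-0.195  0.448  0.142] yaw -179.01 p [ 6.203e-01 -6.000e-04  1.070e-01] q6 -93.3
```

Request:
{"op": "move_arm", "data": {
  "moves": [
    [0,0,0,0,0,0,0]
  ]
}}

```text
clock: 9.85
ee_pos: [0.6203, -0.0006, 0.107]
tcp_rot: [-180.0, 0.1, -179.1]
force: [-2.6, -0.9, 8.2]
finger_gap: 0.301
grasp_force: 60.2
```

```bash
python3 t.py
```

```text
9.85 F [-2.6 -0.9  8.2] T [-0.136  0.476  0.043] yaw -179.06 p [ 6.203e-01 -6.000e-04  1.070e-01] q6 -93.3
```

Request:
{"op": "move_arm", "data": {
  "moves": [
    [0,0,0,0,0,0,0.03]
  ]
}}

```text
clock: 9.93
ee_pos: [0.6202, -0.0006, 0.107]
tcp_rot: [-180.0, 0.1, 179.3]
force: [-1.5, -1.3, 8.0]
finger_gap: 0.298
grasp_force: 60.8
```

```bash
python3 t.py
```

```text
9.93 F [-1.5 -1.3  8. ] T [-0.241  0.474  0.117] yaw 179.28 p [ 6.202e-01 -6.000e-04  1.070e-01] q6 -91.6
```

Request:
{"op": "move_arm", "data": {
  "moves": [
    [0,0,0,0,0,0,0]
  ]
}}

```text
clock: 10.02
ee_pos: [0.6203, -0.0007, 0.107]
tcp_rot: [-180.0, 0.1, 179.2]
force: [-1.7, -1.1, 7.7]
finger_gap: 0.303
grasp_force: 60.2
```

```bash
python3 t.py
```

```text
10.02 F [-1.7 -1.1  7.7] T [-0.196  0.409  0.065] yaw 179.22 p [ 0.6203 -0.0007  0.107 ] q6 -91.5
```

Request:
{"op": "move_arm", "data": {
  "moves": [
    [0,0,0,0,0,0,0.03]
  ]
}}

```text
clock: 10.1
ee_pos: [0.6202, -0.0007, 0.107]
tcp_rot: [-180.0, 0.1, 177.6]
force: [-2.0, -0.6, 7.2]
finger_gap: 0.301
grasp_force: 60.8
```

```bash
python3 t.py
```

```text
10.1 F [-2.  -0.6  7.2] T [-0.298  0.433  0.132] yaw 177.56 p [ 0.6202 -0.0007  0.107 ] q6 -89.9
```

Request:
{"op": "move_arm", "data": {
  "moves": [
    [0,0,0,0,0,0,0.03]
  ]
}}

```text
clock: 10.18
ee_pos: [0.6203, -0.0008, 0.107]
tcp_rot: [-179.9, 0.1, 175.8]
force: [-2.1, -0.9, 7.1]
finger_gap: 0.3
grasp_force: 60.7
```

```bash
python3 t.py
```

```text
10.18 F [-2.1 -0.9  7.1] T [-0.269  0.467  0.081] yaw 175.78 p [ 0.6203 -0.0008  0.107 ] q6 -88.1
```

Request:
{"op": "move_arm", "data": {
  "moves": [
    [0,0,0,0,0,0,0.03]
  ]
}}

```text
clock: 10.27
ee_pos: [0.6202, -0.0008, 0.107]
tcp_rot: [-179.9, 0.1, 174.1]
force: [-1.7, -1.6, 7.7]
finger_gap: 0.297
grasp_force: 60.6
```

```bash
python3 t.py
```

```text
10.27 F [-1.7 -1.6  7.7] T [-0.344  0.463  0.108] yaw 174.05 p [ 0.6202 -0.0008  0.107 ] q6 -86.4
```

Request:
{"op": "move_arm", "data": {
  "moves": [
    [0,0,0,0,0,0,0]
  ]
}}

```text
clock: 10.35
ee_pos: [0.6203, -0.0009, 0.107]
tcp_rot: [-179.9, 0.1, 174.1]
force: [-1.9, -1.7, 8.0]
finger_gap: 0.298
grasp_force: 60.4
```

```bash
python3 t.py
```

```text
10.35 F [-1.9 -1.7  8. ] T [-0.341  0.473  0.062] yaw 174.06 p [ 0.6203 -0.0009  0.107 ] q6 -86.4
```

Request:
{"op": "move_arm", "data": {
  "moves": [
    [0,0,0,0,0,0,0.03]
  ]
}}

```text
clock: 10.43
ee_pos: [0.6202, -0.0009, 0.107]
tcp_rot: [-180.0, 0.1, 172.4]
force: [-1.5, -0.9, 6.4]
finger_gap: 0.3
grasp_force: 60.9
```

```bash
python3 t.py
```

```text
10.43 F [-1.5 -0.9  6.4] T [-0.357  0.459  0.125] yaw 172.4 p [ 0.6202 -0.0009  0.107 ] q6 -84.7
```

Request:
{"op": "move_arm", "data": {
  "moves": [
    [0,0,0,0,0,0,0.03]
  ]
}}

```text
clock: 10.52
ee_pos: [0.6202, -0.0009, 0.107]
tcp_rot: [-180.0, 0.1, 170.6]
force: [-1.4, -1.1, 8.0]
finger_gap: 0.299
grasp_force: 61.2
```

```bash
python3 t.py
```

```text
10.52 F [-1.4 -1.1  8. ] T [-0.341  0.527  0.182] yaw 170.63 p [ 0.6202 -0.0009  0.107 ] q6 -82.9
```

Request:
{"op": "move_arm", "data": {
  "moves": [
    [0,0,0,0,0,0,0.03]
  ]
}}

```text
clock: 10.6
ee_pos: [0.6202, -0.0009, 0.107]
tcp_rot: [-180.0, 0.1, 168.9]
force: [-2.7, -1.3, 7.3]
finger_gap: 0.298
grasp_force: 61.7
```

```bash
python3 t.py
```

```text
10.6 F [-2.7 -1.3  7.3] T [-0.322  0.515  0.209] yaw 168.91 p [ 0.6202 -0.0009  0.107 ] q6 -81.2
```

Request:
{"op": "move_arm", "data": {
  "moves": [
    [0,0,0,0,0,0,0]
  ]
}}

```text
clock: 10.68
ee_pos: [0.6202, -0.0009, 0.107]
tcp_rot: [-180.0, 0.1, 168.9]
force: [-2.1, -1.1, 7.8]
finger_gap: 0.297
grasp_force: 61.4
```

```bash
python3 t.py
```

```text
10.68 F [-2.1 -1.1  7.8] T [-0.347  0.467  0.168] yaw 168.92 p [ 0.6202 -0.0009  0.107 ] q6 -81.2
```

Request:
{"op": "move_arm", "data": {
  "moves": [
    [0,0,0,0,0,0,0]
  ]
}}

```text
clock: 10.77
ee_pos: [0.6202, -0.0009, 0.107]
tcp_rot: [-180.0, 0.1, 169.0]
force: [-2.5, -1.4, 7.0]
finger_gap: 0.298
grasp_force: 61.4
```

```bash
python3 t.py
```

```text
10.77 F [-2.5 -1.4  7. ] T [-0.359  0.448  0.167] yaw 168.99 p [ 0.6202 -0.0009  0.107 ] q6 -81.3
```

Request:
{"op": "move_arm", "data": {
  "moves": [
    [0,0,0,0,0,0,0]
  ]
}}

```text
clock: 10.85
ee_pos: [0.6202, -0.0009, 0.107]
tcp_rot: [-180.0, 0.1, 169.0]
force: [-1.6, -1.7, 7.3]
finger_gap: 0.302
grasp_force: 61.4
```

```bash
python3 t.py
```

```text
10.85 F [-1.6 -1.7  7.3] T [-0.31   0.474  0.157] yaw 168.99 p [ 0.6202 -0.0009  0.107 ] q6 -81.3
```

Snug: torque has risen about 0.1 N m over the free level. I'll ease back within the play, then lift.

Request:
{"op": "move_arm", "data": {
  "moves": [
    [0,0,0,0,0,0,-0.03],
    [0,0,0,0,0,0,-0.07],
    [0,0,0,0,0,0,-0.07],
    [0,0,0,-2,0,0,-0.07],
    [0,0,0,-6,0,0,-0.07],
    [0,0,0,-15,0,0,-0.07],
    [0,0,0,-35,0,0,-0.07],
    [0,0,0,-65,0,0,-0.07],
    [0,0,0,-65,0,0,-0.07],
    [0,0,0,-65,0,0,-0.07]
  ]
}}

```text
clock: 11.68
ee_pos: [0.6214, -0.0001, 0.1734]
tcp_rot: [180.0, 0.3, 173.0]
force: [-0.1, 0.4, -1.8]
finger_gap: 0.302
grasp_force: 58.9
```

```bash
python3 t.py; python3 - <<'E'
from h import *
print(delta([.526,-.2287,.17],143.2))
t=cv2.imread("pics/side0.png");q=snapshot("side")[:,:,::-1]
R=lambda im,x,y,w,h,k:cv2.resize(im[y:y+h,x:x+w],(w*k,h*k),interpolation=cv2.INTER_CUBIC)
cv2.imwrite("pics/d.png",np.hstack([R(t,275,165,60,75,6),R(q,275,165,60,75,6)]))
E
```

```text
11.68 F [-0.1  0.4 -1.8] T [ 0.003  0.028 -0.002] yaw 172.96 p [ 6.214e-01 -1.000e-04  1.734e-01] q6 -85.3
(array([  66.7, -238.6,    2.8]), array([0.002, 0.005, 0.519]))
```

View pics/d.png

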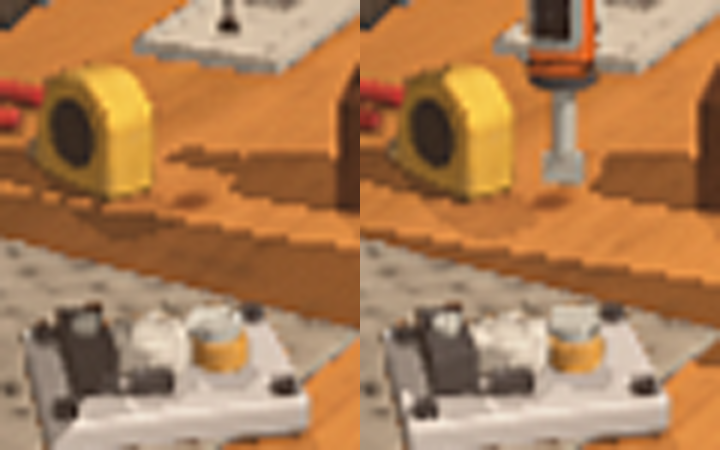

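In the side view the nut now sits against the cam, at crop (510,340), and the driver is still straight in the grip. Next, back to the stand.

Request:
{"op": "move_arm", "data": {
  "moves": [
    [0,66.5,-238.5,3,0,0,0.52],
    [0,66.5,-238.5,3,0,0,0.52],
    [0,66.5,-238.5,3,0,0,0.52],
    [0,66.5,-238.5,3,0,0,0.52],
    [0,66.5,-238.5,3,0,0,0.52],
    [0,66.5,-238.5,3,0,0,0.52],
    [0,66.5,-238.5,3,0,0,0.52],
    [0,66.5,-238.5,3,0,0,0.52],
    [0,66.5,-238.5,3,0,0,0.52],
    [0,66.5,-238.5,3,0,0,0.52],
    [0,66.5,-238.5,3,0,0,0.52]
  ]
}}

```text
clock: 12.65
ee_pos: [0.5243, -0.2274, 0.1668]
tcp_rot: [180.0, -0.1, 143.3]
force: [-0.7, 0.1, -2.3]
finger_gap: 0.298
grasp_force: 58.9
```

```bash
python3 t.py; python3 - <<'E'
from h import *
print(delta([.526,-.2287,.14],143.2))
E
```

```text
12.65 F [-0.7  0.1 -2.3] T [-0.028 -0.015 -0.037] yaw 143.28 p [ 0.5243 -0.2274  0.1668] q6 -79.2
(array([-2.2, -0.1, 26.8]), array([ 0.   , -0.001,  0.001]))
```

Request:
{"op": "move_arm", "data": {
  "moves": [
    [0,-1.5,0,10,0,0,0],
    [0,-1.5,0,25,0,0,0],
    [0,-1.5,0,30,0,0,0],
    [0,-1.5,0,34,0,0,0],
    [0,-1.5,0,38,0,0,0],
    [0,-1.5,0,42,0,0,0],
    [0,-1.5,0,46,0,0,0]
  ]
}}

```text
clock: 13.23
ee_pos: [0.5257, -0.2297, 0.1214]
tcp_rot: [180.0, 0.0, 143.2]
force: [-0.3, -0.1, -1.6]
finger_gap: 0.304
grasp_force: 58.9
```

```bash
python3 t.py
```

```text
13.23 F [-0.3 -0.1 -1.6] T [-0.049  0.014  0.011] yaw 143.19 p [ 0.5257 -0.2297  0.1214] q6 -79.3
```

Tip at 49 mm, inside the hole with no contact. Lowering on to the flange.

Request:
{"op": "move_arm", "data": {
  "moves": [
    [0,0,0,8,0,0,0],
    [0,0,0,16,0,0,0],
    [0,0,0,24,0,0,0],
    [0,0,0,29,0,0,0],
    [0,0,0,32,0,0,0],
    [0,0,0,32,0,0,0]
  ]
}}

```text
clock: 13.73
ee_pos: [0.5245, -0.2294, 0.0881]
tcp_rot: [-180.0, -0.1, 143.2]
force: [-0.5, 0.3, -1.8]
finger_gap: 0.301
grasp_force: 58.9
```

Request:
{"op": "move_arm", "data": {
  "moves": [
    [0,0,0,1,0,0,0],
    [0,0,0,1.5,0,0,0],
    [0,0,0,1.5,0,0,0]
  ]
}}

```text
clock: 13.98
ee_pos: [0.5256, -0.2299, 0.0882]
tcp_rot: [180.0, 0.0, 143.2]
force: [-0.3, 0.1, -1.6]
finger_gap: 0.303
grasp_force: 58.9
```

```bash
python3 t.py
```

```text
13.98 F [-0.3  0.1 -1.6] T [-0.001  0.021  0.005] yaw 143.17 p [ 0.5256 -0.2299  0.0882] q6 -79.3
```

Request:
{"op": "move_arm", "data": {
  "moves": [
    [0,0,0,0.7,0,0,0],
    [0,0,0,0.7,0,0,0],
    [0,0,0,0.7,0,0,0]
  ]
}}

```text
clock: 14.23
ee_pos: [0.5254, -0.2298, 0.0874]
tcp_rot: [180.0, 0.0, 143.2]
force: [0.3, 0.7, -1.2]
finger_gap: 0.3
grasp_force: 58.9
```

Request:
{"op": "move_arm", "data": {
  "moves": [
    [0,0,0,0.6,0,0,0],
    [0,0,0,0.6,0,0,0],
    [0,0,0,0.6,0,0,0]
  ]
}}

```text
clock: 14.48
ee_pos: [0.5255, -0.2299, 0.0872]
tcp_rot: [180.0, 0.0, 143.2]
force: [-1.9, 1.3, 3.6]
finger_gap: 0.299
grasp_force: 59.4
```

The flange is resting on the stand (force rose by 5 N). Opening, then retreating straight up.

Request:
{"op": "move_arm", "data": {
  "moves": [
    [0.4,0,0,0,0,0,0],
    [0.5,0,0,0,0,0,0],
    [0.7,0,0,0,0,0,0],
    [1,0,0,0,0,0,0],
    [1,0,0,0,0,0,0],
    [1,0,0,0,0,0,0],
    [1,0,0,0,0,0,0],
    [1,0,0,0,0,0,0],
    [1,0,0,0,0,0,0]
  ]
}}

```text
clock: 15.23
ee_pos: [0.5253, -0.2297, 0.0866]
tcp_rot: [-180.0, -0.0, 143.2]
force: [0.4, 0.4, 0.5]
finger_gap: 0.999
grasp_force: 0.0
```

Request:
{"op": "move_arm", "data": {
  "moves": [
    [1,0,0,-15,0,0,0],
    [1,0,0,-40,0,0,0],
    [1,0,0,-75,0,0,0],
    [1,0,0,-110,0,0,0],
    [1,0,0,-140,0,0,0],
    [1,100,100,-150,0,0,0],
    [1,100,100,-150,0,0,0],
    [1,100,100,-150,0,0,0],
    [1,100,100,-150,0,0,0],
    [1,100,100,-150,0,0,0],
    [1,100,100,-150,0,0,0]
  ]
}}

```text
clock: 16.15
ee_pos: [0.5052, -0.089, 0.2369]
tcp_rot: [-180.0, 0.1, 143.3]
force: [0.4, 0.3, -0.6]
finger_gap: 1.0
grasp_force: 0.0
```

```bash
python3 t.py; python3 - <<'E'
from h import *
q=snapshot("side")[:,:,::-1];t=snapshot("top")[:,:,::-1]
R=lambda im,x,y,w,h,k:cv2.resize(im[y:y+h,x:x+w],(w*k,h*k),interpolation=cv2.INTER_CUBIC)
cv2.imwrite("pics/e.png",np.hstack([R(q,265,140,110,110,4),t[100:320,200:520][:,:].repeat(2,0)[:440]]))
E
```

```text
16.15 F [ 0.4  0.3 -0.6] T [-0.051  0.032 -0.008] yaw 143.31 p [ 0.5052 -0.089   0.2369] q6 -66.1
```

View pics/e.png

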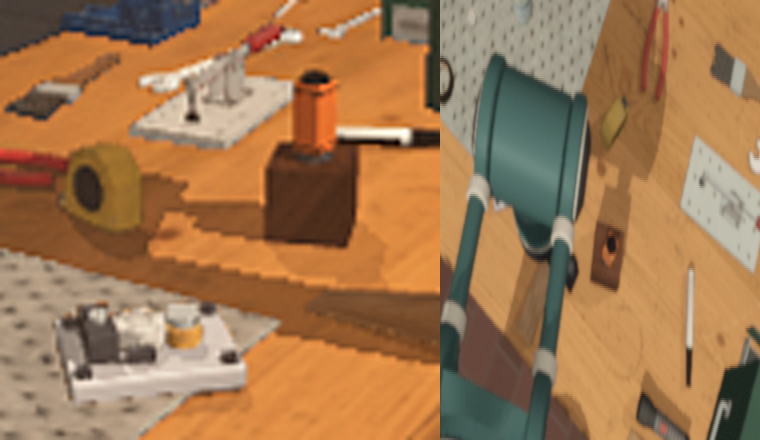

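The side crop shows the driver upright in its stand at (316,115), the nut against the cam at (140,325), and the bystanders where they were. Handing in.

```bash
python3 -c "
from station import job_done
print(job_done())"
```

```text
the job is handed in; nothing more can be done
None
```

The nut is gripped snugly against the stop block (turning torque rose about 0.1 N m above free), the driver is back upright in its stand, no bystanders were touched, and the job was handed in at about 16 s; no verdict came back.

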